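Seat a check weight in a three-point centring nest

ROBOT

A 6-joint arm with a two-finger parallel gripper is mounted at the origin on a cart in front of the work surface, level with it; the furniture and walls round the work are solid. World frame = base frame: x ahead of the robot, y to its left, z up, the work surface at z = 0. Lengths are in m, angles in degrees, forces in N, time in s.
With the tool pointing down it reaches from about 0.25 to 0.725 m from the base axis. Payload 9.7 kg.
Tool frame: the origin (TCP) lies on the centre line of the jaws, within the pads' length; the fingertips stand bot.nose_length ahead of it and the grasp point (between the pads) lies 11 mm behind it (bot.nose_length is the distance from the TCP to the fingertips, in m); z points along the fingers, y is the line along which they close (so a half turn about z gives the same grasp; the last joint's range is limited). The gripper opens to 85 mm and grips with 20 to 120 N. Pads are 22 mm wide; open, the fingers measure 114 mm over their backs; the gripper's body (76 mm by 85 mm) begins 54 mm behind the grasp point. The pads swing forward as they close: fully open they stand 13 mm farther back than shut.
Start: joints at [66.119, 4.979, 10.078, 95.1, 0, 90], TCP at [0.223, 0.503, 0.215] pointing down, gripper open.
Joint ranges: [-179.16, 179.16], [-48.56, 103.87], [-65.8, 70.77], [-126.05, 130.52], [-82.76, 87.17], [-180, 180]. Speed limits (degrees/s): [127.2, 127.2, 147.25, 180, 180, 180].

INTERFACE

Orientations are given as [roll, pitch, yaw] about the fixed x, y, z axes, in that order (R = Rz(yaw) Ry(pitch) Rx(roll)).
In Python, from workcell import bot gives the robot as it stands. The module is installed in compiled form; this text tells all that it offers.
- The arm moves only by the shell command python3 -m inch 'ROWS' [OPENING] [FORCE]. ROWS is JSON, a list of rows, each a list of 4 numbers: the shift along the world's x, y, z in cm, then the turn about the world's z in degrees. A call has exactly 8 rows; each row is the pose to reach, as a shift and turn from the pose commanded when the call began; what a row does not reach only later rows make up. A row lasts 1/8 s, in which the tool goes at most 62.5 mm and 10.7 degrees, less where a joint would pass 70% of its speed; a pose out of reach is approached as far as the arm can. A call with a gripper value outside its range is refused whole. OPENING is the finger opening in cm, from 0 to 8.54, set as the call begins (- or left out, the last holds). The fingers move at their own pace and stop on an object; FORCE is the grip in N (left out, the last holds). Time passes only in rows, so rows that repeat a pose let the fingers close, or fill a call up. It gives the time, the measured TCP pose, the force, the opening and the grip force at its end, in the units of the state.
- bot.get_obs(): the state, without advancing time (a new reading comes with each control period).
- bot.camera(name): name is "side" or "top"; returns a dict with "img" (384x512x3 uint8, red, green, blue), "fovy" (degrees; the focal length in pixels is half the picture's height over the tangent of half this angle, whatever the lens; pixels are square), "cx", "cy" (the principal point, pixels), "R" (3x3) and "t" (3): a world point X has camera coordinates R X + t. Camera axes: x right, y down, z forward; pixel columns grow to the right and rows downward; lengths in m; the calibration is good to about 2 mm. A picture is of the moment at which its call begins. There is no depth.
- bot.job_done(): hands the job in; it is judged then, once.
Trained networks look in a picture, given as the dict that the camera call returned (one of the last four; its "shot" number tells which), for a name from the list of things; names that differ only in an ending like _2 or _b are one class to them, and where a whole thing is asked for, a point or a joint stands for the part that bears it (a point fixed in the world has none). Each returns a list of dicts, best first, with "score" (0 to 1); they miss things now and then, are a little off and sometimes report something else, mostly with a low value. They report only what shows in the picture. A call takes as long as a camera call. They do not tell look-alikes from the thing itself.
- bot.find_in(thing, picture): "point" ([column, row] in pixels, amid what is visible of it).
- bot.landmark_of(thing, picture): "point" ([column, row] in pixels: a listed point, or the origin of a listed thing).
The state is a dict: "time": time; "q": joint angles; "qd": joint speeds; "joint_efforts": joint torques, N m; "ee_pos": TCP position; "tcp_rot": TCP orientation; "wrist_force": force on the tool from outside, world axes, zero at the start; "torque": the same for the moment, N m; "opening": finger opening in m; "grasp_force": force on a finger pad.
Only numpy, scipy, OpenCV 4.12 (cv2) and the standard library are available. Lean on these libraries where they do the work, as an engineer would, in place of code of your own. Each camera call takes 0.05 s, during which the arm holds its last target. There are 200 camera calls.

TASK

Stand the small brass check weight on the plate of the centring nest, between the two dowel pins and the sliding jaw, and let go of it. Then slide the jaw up by its tab and gently press the weight home, until it is held by light pressure against both pins and the jaw's nose at once; never load the pins heavily (15 N on a pin is too much). Leave it held there, and leave the tin, the jar and the holed block beside the work alone.

Things in the scene. Friction and masses are not known exactly. Their poses are not given: they have to be found in the camera images.
- weight: Polished brass check weight, about 0.2 kg: round body 32 mm in diameter with upright sides to about 25 mm, a narrower knob on top (treat the upper part as a solid taper), 42 mm high in all. Origin: centre of its underside; z up. Stands loose on the worktop to the left or to the right of the nest.
- nest: Centring nest, fixed to the worktop: an aluminium plate 190 (x) x 90 (y) x 12 (z) mm. Origin: centre of its underside; its x axis points from the jaw end to the pin end, roughly away from the robot; z up. The plate's top is polished. Two low dark guide strips (10 mm high, 10 mm wide, at y = -18.5 and +18.5 mm, from x = -88 to x = 0 mm) flank the jaw.
- seat (a point): Point on the plate's top surface (12 mm above the worktop), 60 mm along the nest's +x axis from its origin, axes as the nest's: the centre of the weight's underside is here when the weight bears on both pins.
- pin_left: Fixed steel dowel pin, 10 mm in diameter, standing 21 mm above the plate, at x = +73.5, y = +16.1 mm in the nest's frame. Origin: centre of its foot on the plate's top. Polished.
- pin_right: The other dowel pin, alike, at x = +73.5, y = -16.1 mm in the nest's frame. Both lie 21 mm from the seat, 50 degrees either side of the nest's +x axis.
- jaw (a joint): Slide of the jaw along the nest's +x, in m: 0 back, 0.064 forward; starts at 0 to 0.004. Drags with about 6 N (8 N per m/s more), not sprung; stays where it is left and so keeps the weight pressed. Where it stops with the weight seated depends on the nose's setting, from about 0.032 to 0.056: it must be felt. Each pin carries about 0.8 of the force put on the jaw beyond its drag.
- tab_back (a point): Centre of the back (-x) face of the jaw's upright tab, the place to push (from behind, with shut fingers) or pinch; 52 mm above the worktop; moves with the jaw; axes as the nest's. The tab is 26 mm wide (y), 10 mm thick (x), from 28 to 62 mm above the worktop, on a block 16 mm high, 26 mm wide, that reaches 10 mm behind the tab's back face and 33 mm before it.
- jaw_head: Dark lock nut, 16 mm across, on the jaw's front, carrying the nose. Origin: centre of its front face, 38 mm before the tab's back face. The nose, a spindle with a flat pad 20 mm wide, 17 mm high, sticks out towards the pins by 5 to 29 mm: locked, set anew each time, not reported. The pad meets the weight. With the jaw back there is room to set the weight down 18 mm short of the seat.
- tin: Flat round tin with a blue lid, 64 mm in diameter, 33 mm high, loose, on the other side of the nest from the weight (another, fixed, stands at the far left edge); leave alone. Origin: centre of its underside.
- jar: Screw-cap sample jar with a dark cap, 54 mm in diameter, 80 mm high, loose, behind the work on the right; leave alone. Origin: centre of its underside.
- block: Grey block with four holes, 60 x 150 x 22 mm, loose, on the left, beside the computer (a like one, fixed, stands farther left); leave alone. Origin: centre of its underside.
Mind the look-alikes: they are no part of the job. Of the things like the weight, leave any that is brown or purple; of the rest the smaller one is meant.

How it is judged:
By the outcome, as a careful person would: the job done as asked, in the order asked, and still so for the second after the job is handed in, with the robot touching nothing.
It also fails if it takes over 61 s, if anything falls off the work surface, if the arm or the gripper's body presses on something with over 40 N, if the wrist force passes 120 N, or if a joint passes its speed limit or range.

## Working session

There is one attempt and no reset: what is moved stays moved. The work goes in short steps, Python scripts to look and compute and a shell command to move; the robot and the scene stay as the last step left them, time stands still between calls to the robot, and variables do not carry over. Pictures are saved under pics/ and viewed, at most 10 in all, crops included, and the job is handed in when it is done.

```bash
mkdir -p pics; cat > h.py <<'E'
import numpy as np, cv2
from workcell import bot
def K(c):
    f=c["img"].shape[0]/2/np.tan(np.radians(c["fovy"]/2)); return f
def ray(c,p):
    R=np.array(c["R"]);t=np.array(c["t"]);f=K(c)
    d=R.T@np.array([(p[0]-c["cx"])/f,(p[1]-c["cy"])/f,1]); return -R.T@t,d
def onz(c,p,z):
    o,d=ray(c,p); return o+d*(z-o[2])/d[2]
def proj(c,X):
    v=np.array(c["R"])@np.array(X)+np.array(c["t"]);f=K(c); return np.array([f*v[0]/v[2]+c["cx"],f*v[1]/v[2]+c["cy"]])
def tri(c1,p1,c2,p2):
    o1,d1=ray(c1,p1);o2,d2=ray(c2,p2)
    d1/=np.linalg.norm(d1);d2/=np.linalg.norm(d2)
    s=np.linalg.lstsq(np.c_[d1,-d2],o2-o1,rcond=None)[0]
    a=o1+s[0]*d1;b=o2+s[1]*d2; return (a+b)/2,np.linalg.norm(a-b)
def save(c,n): cv2.imwrite("pics/"+n,c["img"][:,:,::-1])
E
python3 - <<'E'
from h import *
np.set_printoptions(precision=4,suppress=True)
print(bot.nose_length,bot.get_obs())
z=dict(weight=0,nest=0,seat=.012,pin_left=.012,pin_right=.012,tab_back=.052,jaw_head=.03,tin=0,jar=0,block=0)
for n in("top","side"):
    c=bot.camera(n); save(c,n+"0.png"); o,_=ray(c,[0,0]); print(n,c["fovy"],c["cx"],c["cy"],o)
    for k in z:
        for r in bot.landmark_of(k,c)[:4]: print(n,k,np.round(r["point"],1),round(r["score"],2),onz(c,r["point"],z[k]))
E
```

```text
0.008 {'time': 0.0, 'q': array([66.1189,  5.0114, 10.0344, 95.0981,  0.0019, 90.0005]), 'qd': array([ 0.0084,  0.0338, -0.0411,  0.0255,  0.0307, -0.0367]), 'joint_efforts': array([  0.0021, -52.0388,  46.4808,   0.0163,   0.0001,  -0.    ]), 'ee_pos': array([0.2226, 0.5027, 0.2144]), 'tcp_rot': array([-179.9249,   -0.0019,  156.1185]), 'wrist_force': array([ 0.6352,  0.3906, -0.5759]), 'torque': array([-0.0156, -0.0139, -0.0194]), 'grasp_force': 0.0, 'opening': 0.08496402292395516}
top 56.763101643353096 255.17975437860807 191.30112293149895 [0.4919 0.0931 1.3466]
top weight [361.3 231.8] 0.7 [ 0.4224 -0.2943  0.    ]
top weight [343.9 217.3] 0.59 [ 0.4777 -0.2306  0.    ]
top weight [356.5 194. ] 0.51 [ 0.565  -0.2809  0.    ]
top weight [331.8 232.9] 0.49 [ 0.4198 -0.1834  0.    ]
top nest [259.1 207. ] 0.97 [0.5209 0.0887 0.    ]
top seat [258.2 188.7] 0.6 [0.5896 0.0911 0.012 ]
top pin_left [345.2 214.4] 0.62 [ 0.4885 -0.2329  0.012 ]
top tab_back [260.7 218.5] 0.5 [0.478  0.0836 0.052 ]
top jaw_head [260.1 211.4] 0.58 [0.504  0.0853 0.03  ]
top tin [207.5 215.6] 0.49 [0.4911 0.
[... 266 characters left out ...]
weight [251.1 198.3] 0.65 [0.5331 0.0913 0.    ]
side weight [298.1 302.3] 0.53 [ 0.4246 -0.2982  0.    ]
side weight [272.5 281.2] 0.46 [ 0.4041 -0.2018  0.    ]
side nest [251.  202.3] 0.94 [0.5228 0.0774 0.    ]
side seat [263.  184.5] 0.8 [0.5979 0.1096 0.012 ]
side seat [247.4 196.2] 0.72 [0.5226 0.0988 0.012 ]
side pin_right [267.8 189. ] 0.54 [0.5995 0.0835 0.012 ]
side tab_back [238.6 199.7] 0.54 [0.4728 0.0785 0.052 ]
side tab_back [210.9 124.2] 0.42 [0.5915 0.4425 0.052 ]
side jaw_head [245.3 198.4] 0.37 [0.5035 0.0838 0.03  ]
side tin [211.  171.2] 0.83 [0.4852 0.2781 0.    ]
side jar [357.1 241.2] 0.71 [ 0.7124 -0.2484  0.    ]
side block [210.6 125.7] 0.63 [0.6126 0.4857 0.    ]
```

```bash
python3 - <<'E'
from h import *
a=cv2.imread("pics/top0.png")[130:280,190:390]; cv2.imwrite("pics/topc.png",cv2.resize(a,(800,600),interpolation=cv2.INTER_CUBIC))
a=cv2.imread("pics/side0.png")[150:330,180:380]; cv2.imwrite("pics/sidec.png",cv2.resize(a,(660,594),interpolation=cv2.INTER_CUBIC))
E
```

```text
(no output)
```

View pics/topc.png

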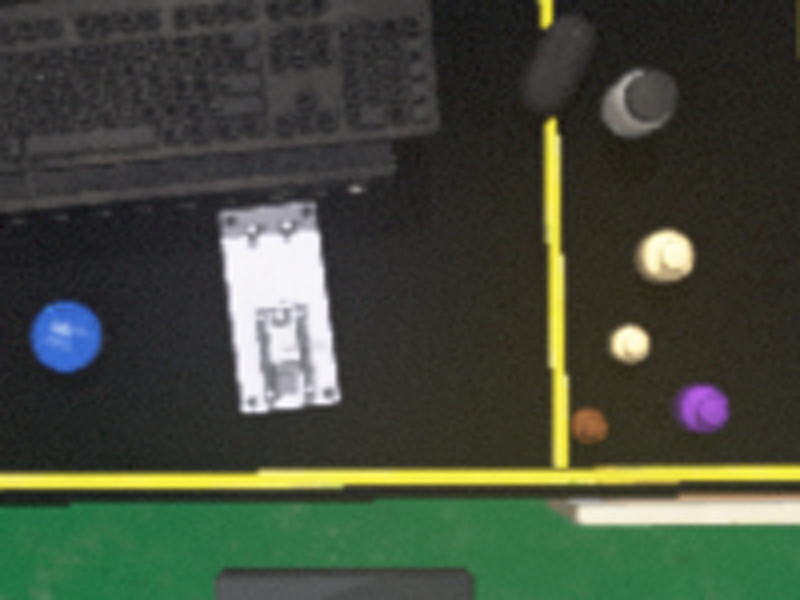

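View pics/sidec.png

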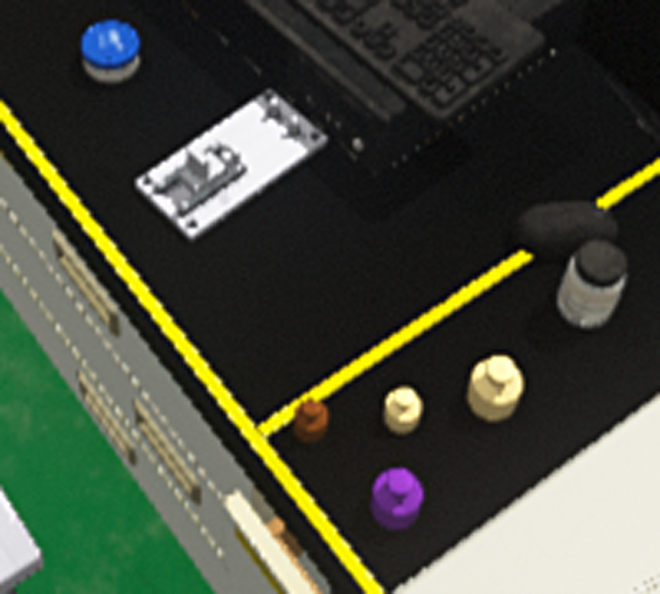

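The top crop shows the nest with corners near (220,210), (316,202), (340,402) and (243,412). The small brass weight is at (630,343), which is full-picture pixel (347,216). The larger brass one, the brown one and the purple one are the look-alikes, and the side view agrees. Next I'll measure both accurately.

```bash
cat > meas.py <<'E'
from h import *
from scipy.optimize import minimize,least_squares
def blob(c,p,mode):
    hsv=cv2.cvtColor(c["img"],cv2.COLOR_RGB2HSV); v=c["img"].min(2) if mode=="nest" else c["img"].max(2)
    m=(v>100 if mode=="nest" else v>110).astype(np.uint8)
    if mode=="nest": m=cv2.morphologyEx(m,cv2.MORPH_CLOSE,np.ones((9,9)))
    n,l,s,ce=cv2.connectedComponentsWithStats(m)
    i=min((k for k in range(1,n) if s[k,4]>30),key=lambda k:np.hypot(*(ce[k]-p)))
    return (l==i).astype(np.uint8),ce[i],s[i]
def sil(c,groups):  # groups of convex point sets -> mask (supersampled mean)
    S=8;h,w=c["img"].shape[:2];m=np.zeros((h,w),np.uint8)
    m=np.zeros((h*S//2,w*S//2),np.uint8)
    for g in groups:
        q=np.array([proj(c,X) for X in g]); hull=cv2.convexHull(((q+.5)*S/2).astype(np.float32)); cv2.fillConvexPoly(m,np.round(hull).astype(np.int32),1)
    M=cv2.moments(m,True); return np.array([M["m10"],M["m01"]])/M["m00"]/(S/2)-.5,M["m00"]/(S/2)**2
def ring(x,y,r,z): a=np.linspace(0,2*np.pi,40); return [(x+r*np.cos(t),y+r*np.sin(t),z) for t in a]
def wg(x,y,z=0): return [ring(x,y,.016,z)+ring(x,y,.016,z+.025),ring(x,y,.012,z+.025)+ring(x,y,.008,z+.042)]
E
python3 - <<'E'
from meas import *
np.set_printoptions(precision=4,suppress=True)
C={n:bot.camera(n) for n in("top","side")}
P={"top":(347.5,215.7),"side":(302,274)}; N={"top":(259,207),"side":(251,202)}
for n,c in C.items():
    m,ce,s=blob(c,P[n],"w"); 
    f=lambda v:sil(c,wg(*v))[0]-ce
    r=least_squares(f,(.48,-.235),diff_step=.01); print(n,"weight",ce,s,r.x,np.abs(r.fun).max(),sil(c,wg(*r.x))[1])
    m,ce,s=blob(c,N[n],"nest"); ct=max(cv2.findContours(m,0,1)[0],key=cv2.contourArea)
    h=cv2.convexHull(ct)[:,0]; W=np.array([onz(c,p,.012)[:2] for p in h]).astype(np.float32)
    rc=cv2.minAreaRect(W); print(n,"nest",s,rc, np.array(cv2.boxPoints(rc)))
E
```

```text
top weight [346.8375 215.4375] [342 211  11  10  80] [ 0.4846 -0.2385] 0.004427512355846375 75.875
top nest [ 245  181   30   53 1269] ((0.523322582244873, 0.08826331049203873), (0.19304969906806946, 0.09368918836116791), 6.1680006980896) [[0.4223 0.1245]
 [0.4324 0.0313]
 [0.6243 0.0521]
 [0.6143 0.1452]]
side weight [301.7731 273.3782] [297 267  11  14 119] [ 0.4875 -0.2372] 0.006596164704262719 127.4375
side nest [ 221  179   58   43 1202] ((0.5242882370948792, 0.08714120835065842), (0.19106827676296234, 0.09476165473461151), 6.331312656402588) [[0.4241 0.1237]
 [0.4346 0.0295]
 [0.6245 0.0506]
 [0.614  0.1448]]
```

Both views agree: the weight is at (0.486, -0.238), the nest at (0.524, 0.0875), and the nest yaw is about 6.2°. I'll approach with tool yaw 6°, which keeps joint 6 mid-range.

```bash
python3 -m inch '[[2,-5,0,-10],[4,-10,0,-20],[6,-15,0,-30],[8,-20,0,-40],[10,-25,0,-50],[12,-30,0,-60],[14,-35,0,-70],[15,-37,0,-80]]' 6.5 25
python3 -m inch '[[2,-5,0,-10],[4,-10,0,-20],[5,-15,-1,-30],[6.5,-20,-2,-40],[8,-25,-4,-50],[9.5,-30,-6,-60],[11,-35,-8,-70],[11.3,-37,-9,-70]]'
```

```text
time: 2.2
ee_pos: [0.3732, 0.1307, 0.2154]
tcp_rot: [180.0, -0.0, 75.6]
wrist_force: [1.0, 0.4, 0.4]
opening: 0.065
grasp_force: 0.0
time: 3.2
ee_pos: [0.4854, -0.2392, 0.1234]
tcp_rot: [-180.0, 0.1, 5.9]
wrist_force: [-0.0, 0.8, 0.7]
opening: 0.065
grasp_force: 0.0
```

```bash
python3 -m inch '[[0.05,0,-3,0],[0.05,0,-6,0],[0.05,0,-7,0],[0.05,0,-8,0],[0.05,0,-9,0],[0.05,0,-10,0],[0.05,0,-11,0],[0.05,0,-11.4,0]]' - 
python3 - <<'E'
from h import *
c=bot.camera("side");save(c,"s1.png");a=c["img"][200:320,240:370,::-1];cv2.imwrite("pics/s1c.png",cv2.resize(a,(650,600),interpolation=2))
o=bot.get_obs();print(o["ee_pos"],o["wrist_force"])
E
```

```text
time: 4.2
ee_pos: [0.4859, -0.2369, 0.0103]
tcp_rot: [-180.0, 0.0, 6.1]
wrist_force: [-0.4, -0.8, -0.5]
opening: 0.0649
grasp_force: 0.0
[ 0.48577354 -0.23691973  0.01008797] [-0.21954736 -0.89535605  0.30505694]
```

View pics/s1c.png

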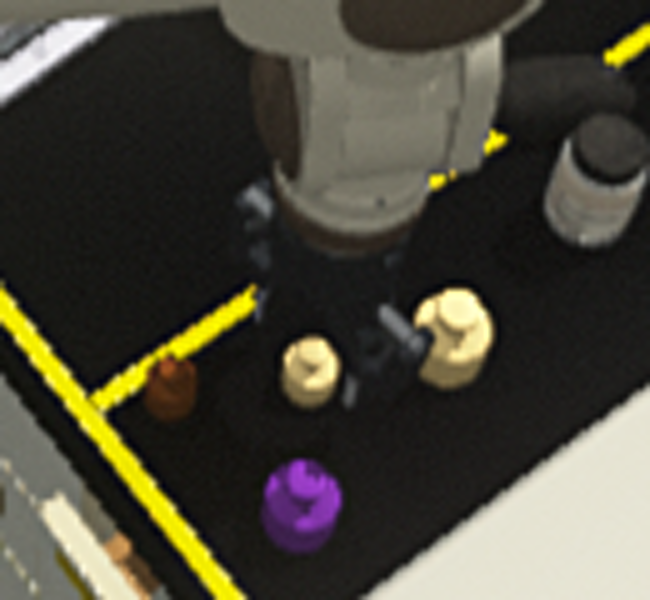

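```bash
python3 - <<'E'
from meas import *
c=bot.camera("side");e=np.array([.4858,-.2369,0]);a=np.radians(6.1);u=np.array([np.cos(a),np.sin(a),0]);v=np.array([-u[1],u[0],0])
im=c["img"][200:320,240:370,::-1];im=cv2.resize(im,(650,600),interpolation=2)
for s in(1,-1):
  for dx in(-.011,.011):
    for z in(.003,.03):
      p=(proj(c,e+s*.0325*v+dx*u+[0,0,z])-[240,200]+.5)*5;print(s,dx,z,p.round());cv2.circle(im,tuple(int(t) for t in p),3,(0,0,255) if s>0 else (0,255,0),-1)
cv2.imwrite("pics/s2c.png",im)
m,ce,s=blob(c,(302,274),"w");r=least_squares(lambda q:sil(c,wg(*q))[0]-ce,(.48,-.235),diff_step=.01);print(ce,s,r.x)
E
```

```text
1 -0.011 0.003 [257. 353.]
1 -0.011 0.03 [260. 332.]
1 0.011 0.003 [282. 331.]
1 0.011 0.03 [286. 310.]
-1 -0.011 0.003 [333. 426.]
-1 -0.011 0.03 [338. 406.]
-1 0.011 0.003 [359. 404.]
-1 0.011 0.03 [364. 383.]
[301.63636364 273.44545455] [297 267  11  13 110] [ 0.48702922 -0.23728134]
```

View pics/s2c.png

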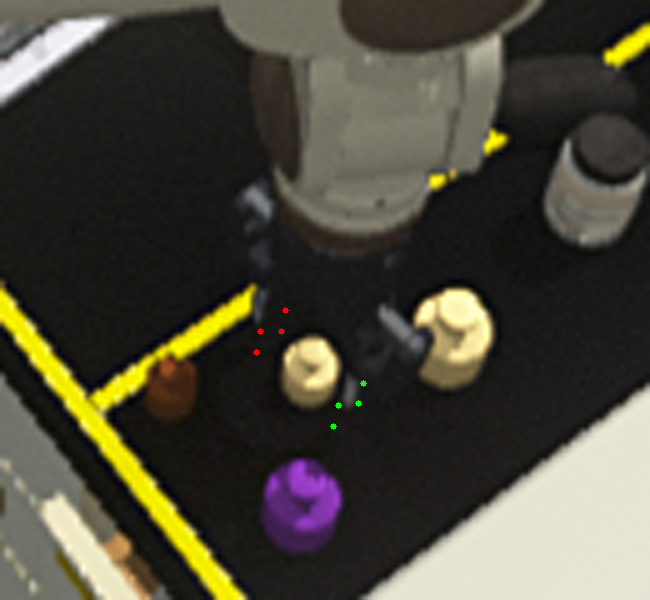

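The overlay puts the weight (311,372) midway between the finger pads, so I'll grip and lift.

```bash
python3 -m inch '[[0,0,0,0],[0,0,0,0],[0,0,0,0],[0,0,0,0],[0,0,0,0],[0,0,0,0],[0,0,0,0],[0,0,0,0]]' 2 30
python3 -m inch '[[0,0,0.5,0],[0,0,2,0],[0,0,4,0],[0,0,6,0],[0,0,8,0],[0,0,8,0],[0,0,8,0],[0,0,8,0]]'
```

```text
time: 5.3
ee_pos: [0.4865, -0.2372, 0.012]
tcp_rot: [180.0, -0.1, 6.1]
wrist_force: [-2.3, 1.5, 5.8]
opening: 0.0228
grasp_force: 27.8
time: 6.3
ee_pos: [0.4857, -0.2368, 0.0901]
tcp_rot: [-180.0, 0.1, 6.1]
wrist_force: [-0.3, -0.5, 0.1]
opening: 0.0201
grasp_force: 0.0
```

```bash
python3 - <<'E'
from meas import *
c=bot.camera("side");save(c,"s3.png")
m,ce,s=blob(c,(302,274),"w");r=least_squares(lambda q:sil(c,wg(*q))[0]-ce,(.48,-.235),diff_step=.01);print(ce,s,r.x)
im=c["img"][180:320,220:370,::-1];im=cv2.resize(im,(640,597),interpolation=2);cv2.imwrite("pics/s3c.png",im)
E
```

```text
[301.49565217 272.90434783] [297 267  11  13 115] [ 0.48780692 -0.23558851]
```

View pics/s3c.png

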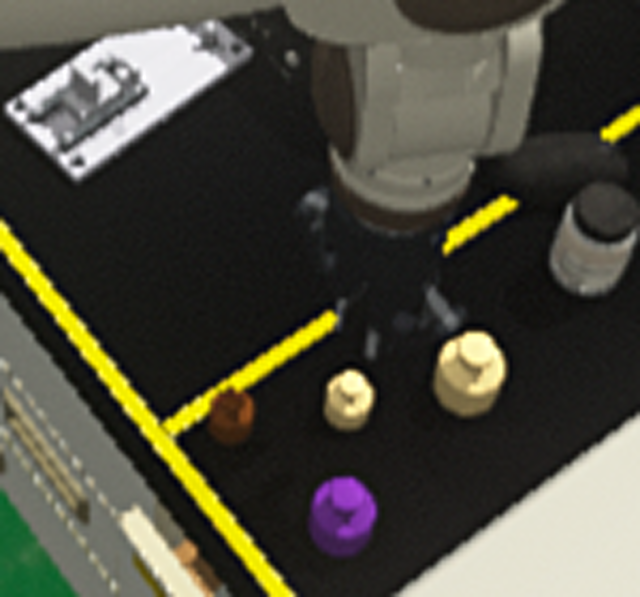

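The weight is still upright at about (0.487, -0.236). The pads closed on the taper, so the fingertips stand higher than assumed when partly open. I'll regrip lower.

```bash
python3 -m inch '[[0.1,0.05,0,0],[0.1,0.05,0,0],[0.1,0.05,0,0],[0.1,0.05,-2,0],[0.1,0.05,-4,0],[0.1,0.05,-6,0],[0.1,0.05,-8,0],[0.1,0.05,-8.7,0]]' 5.5 25
python3 -m inch '[[0,0,0,0],[0,0,0,0],[0,0,0,0],[0,0,0,0],[0,0,0,0],[0,0,0,0],[0,0,0,0],[0,0,0,0]]' 2.6 25
```

```text
time: 7.35
ee_pos: [0.4865, -0.2363, 0.0029]
tcp_rot: [-179.9, 0.1, 6.1]
wrist_force: [-0.2, -0.8, 0.1]
opening: 0.055
grasp_force: 0.0
time: 8.35
ee_pos: [0.4876, -0.2368, 0.0048]
tcp_rot: [180.0, -0.1, 6.1]
wrist_force: [-0.4, 0.8, 6.3]
opening: 0.0286
grasp_force: 25.9
```

```bash
python3 -m inch '[[0,0,0,0],[0,0,0,0],[0,0,0,0],[0,0,-0.2,0],[0,0,-0.3,0],[0,0,-0.4,0],[0,0,-0.5,0],[0,0,-0.5,0]]' 4.2 25
```

```text
time: 9.35
ee_pos: [0.4871, -0.2366, -0.001]
tcp_rot: [-180.0, 0.0, 6.1]
wrist_force: [0.8, -0.2, -0.3]
opening: 0.0423
grasp_force: 0.0
```

```bash
python3 -m inch '[[0,0,-0.1,0],[0,0,-0.2,0],[0,0,-0.3,0],[0,0,-0.35,0],[0,0,-0.35,0],[0,0,-0.35,0],[0,0,-0.35,0],[0,0,-0.35,0]]' 4.2 25
```

```text
time: 10.35
ee_pos: [0.4872, -0.2366, -0.0044]
tcp_rot: [180.0, -0.0, 6.1]
wrist_force: [0.3, 0.3, -0.5]
opening: 0.0419
grasp_force: 0.0
```

```bash
python3 -m inch '[[0,0,0,0],[0,0,0,0],[0,0,0,0],[0,0,0,0],[0,0,0,0],[0,0,0,0],[0,0,0,0],[0,0,0,0]]' 2.6 25
```

```text
time: 11.35
ee_pos: [0.4872, -0.2366, -0.0043]
tcp_rot: [180.0, -0.0, 6.1]
wrist_force: [-0.7, -0.0, 3.9]
opening: 0.0303
grasp_force: 25.1
```

```bash
python3 -m inch '[[0,0,0.1,0],[0,0,0.3,0],[0,0,0.6,0],[0,0,1,0],[0,0,1.5,0],[0,0,2,0],[0,0,2,0],[0,0,2,0]]' - 35
```

```text
time: 12.35
ee_pos: [0.4871, -0.2366, 0.0156]
tcp_rot: [180.0, 0.0, 6.1]
wrist_force: [-0.1, 0.3, -2.0]
opening: 0.0297
grasp_force: 34.7
```

The weight is held, with -2 N on the wrist. I'll raise it and carry it to above nest x = +42 mm.

```bash
python3 -m inch '[[0,0,3,0],[0,0,5,0],[1,4,6,0],[2,9,6,0],[3.5,14,6,0],[4.7,19,6,0],[5.9,24,6,0],[7,29,6,0]]'
python3 -m inch '[[0.4,2,0,0],[0.8,3.5,0,0],[0.85,3.9,0,0],[0.85,3.9,0,0],[0.85,3.9,0,0],[0.85,3.9,0,0],[0.85,3.9,-1,0],[0.85,3.9,-2,0]]'
python3 - <<'E'
from meas import *
o=bot.get_obs();e=o["ee_pos"];print(e,o["opening"],o["wrist_force"])
c=bot.camera("side");save(c,"s4.png")
im=c["img"][140:240,190:310,::-1];im=cv2.resize(im,(720,600),interpolation=2)
for g in wg(e[0],e[1],e[2]+.0043):
  for X in g:
    p=(proj(c,X)-[190,140]+.5)*6;cv2.circle(im,tuple(int(t) for t in p),1,(0,0,255),-1)
cv2.imwrite("pics/s4c.png",im)
E
```

```text
time: 13.35
ee_pos: [0.5573, 0.0551, 0.0754]
tcp_rot: [180.0, 0.0, 6.1]
wrist_force: [0.6, -0.8, -2.3]
opening: 0.0298
grasp_force: 35.3
time: 14.35
ee_pos: [0.5674, 0.0776, 0.0546]
tcp_rot: [-179.4, 0.0, 7.5]
wrist_force: [-0.1, -0.5, -1.5]
opening: 0.0295
grasp_force: 35.4
[0.56740289 0.07760092 0.05464537] 0.02949882463912033 [-0.14293539 -0.48711552 -1.48450696]
```

View pics/s4c.png

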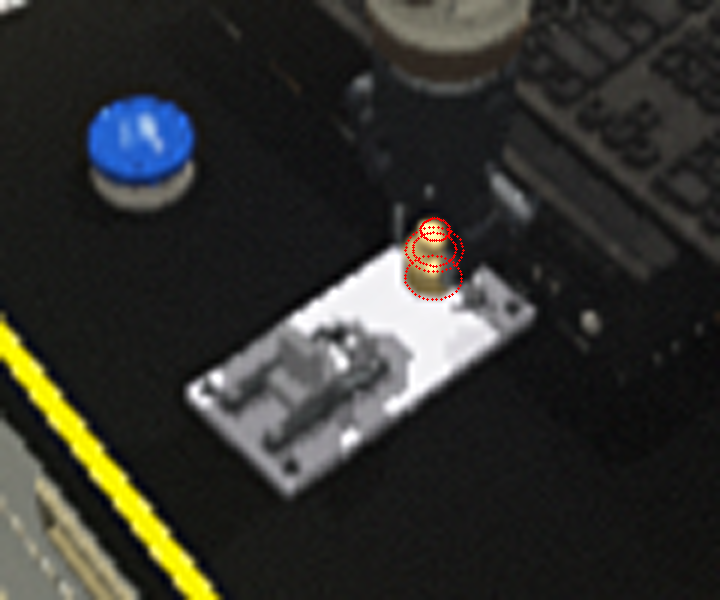

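```bash
python3 - <<'E'
from meas import *
o=bot.get_obs();print(o["q"],o["qd"],o["joint_efforts"],o["ee_pos"],o["tcp_rot"])
a=cv2.imread("pics/s4.png");cv2.imwrite("pics/s4f.png",a)
E
```

```text
[  7.45191872   8.05149176  -4.49451605  77.60383849   0.64855966
 179.94087486] [0.11476042 0.18361876 0.4945113  1.84420816 0.01264613 0.02755472] [-6.38989569e-02 -6.25059199e+01  5.31413913e+01  1.61407026e-01
  4.81194514e-02 -2.17704710e-04] [0.56665654 0.07755644 0.05302217] [-1.79351286e+02  1.49176970e-01  7.51104028e+00]
```

View pics/s4f.png

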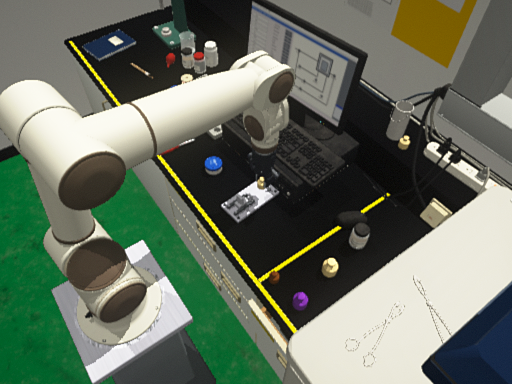

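Joint 6 is at its limit (179.94°), which is what stopped the move. I'll turn the tool +10° to get clear of it, which is harmless with a round weight.

```bash
python3 -m inch '[[0,0,0,3],[0,0,0,6],[0,0,0,9],[0,0,0,11],[0,0,0,11],[0,0,0,11],[0,0,0,11],[0,0,0,11]]'; python3 -c "
from h import *
print(bot.get_obs()['q'])"
```

```text
time: 15.4
ee_pos: [0.5676, 0.0777, 0.0556]
tcp_rot: [-179.4, 0.0, 18.5]
wrist_force: [-0.3, 0.3, -3.7]
opening: 0.0301
grasp_force: 35.4
[  7.45950528   8.10486484  -4.14909164  77.87560281   0.63224483
 168.96027734]
```

```bash
python3 -m inch '[[-0.1,0.7,0,0],[-0.2,1.45,0,0],[-0.2,1.45,-1,0],[-0.2,1.45,-2,0],[-0.2,1.45,-3,0],[-0.2,1.45,-3.8,0],[-0.2,1.45,-4.2,0],[-0.2,1.45,-4.4,0]]'
python3 - <<'E'
from meas import *
o=bot.get_obs();e=o["ee_pos"];print(e,o["tcp_rot"],o["q"][5],o["wrist_force"])
a=np.radians(6.2);d=e[:2]-[.5238,.0877];print("nest",d@[np.cos(a),np.sin(a)],d@[-np.sin(a),np.cos(a)])
E
```

```text
time: 16.4
ee_pos: [0.5656, 0.0921, 0.0114]
tcp_rot: [-179.4, 0.0, 18.5]
wrist_force: [-0.4, 0.0, -2.7]
opening: 0.0299
grasp_force: 35.4
[0.56559075 0.09213316 0.01142333] [-1.79353300e+02  9.82959951e-03  1.85036059e+01] 170.41355473534696 [-0.38572826  0.00558044 -2.68976803]
nest 0.04202509244223001 -0.00010614213697159151
```

```bash
python3 -m inch '[[0,0,-0.1,0],[0,0,-0.2,0],[0,0,-0.25,0],[0,0,-0.3,0],[0,0,-0.35,0],[0,0,-0.35,0],[0,0,-0.35,0],[0,0,-0.35,0]]'
```

```text
time: 17.4
ee_pos: [0.5656, 0.0922, 0.0081]
tcp_rot: [-179.4, 0.0, 18.5]
wrist_force: [0.2, 0.4, -2.9]
opening: 0.0292
grasp_force: 35.4
```

```bash
python3 -m inch '[[0,0,-0.05,0],[0,0,-0.05,0],[0,0,-0.1,0],[0,0,-0.1,0],[0,0,-0.1,0],[0,0,-0.1,0],[0,0,-0.1,0],[0,0,-0.1,0]]'
```

```text
time: 18.4
ee_pos: [0.5661, 0.0923, 0.0078]
tcp_rot: [-179.4, -0.1, 18.5]
wrist_force: [-1.1, -0.1, 6.0]
opening: 0.0297
grasp_force: 36.1
```

Contact with the plate, so I'll release by opening modestly and then rise.

```bash
python3 -m inch '[[0,0,0.05,0],[0,0,0.05,0],[0,0,0.05,0],[0,0,0.05,0],[0,0,0.05,0],[0,0,0.05,0],[0,0,0.05,0],[0,0,0.05,0]]' 5.5
python3 -m inch '[[0,0,1,0],[0,0,3,0],[0,0,5,0],[0,0,7,0],[-1,0,9,0],[-5,0,10,0],[-10,0,10,0],[-14,0,10,0]]'
python3 - <<'E'
from meas import *
C={n:bot.camera(n) for n in("top","side")}
for n,c in C.items():
    save(c,n+"5.png");print(n,[(np.round(r["point"],1),round(r["score"],2)) for r in bot.landmark_of("tab_back",c)[:2]],[(np.round(r["point"],1),round(r["score"],2),onz(c,r["point"],.012)[:2]) for r in bot.landmark_of("weight",c)[:5]])
t=cv2.resize(C["top"]["img"][165:240,220:300,::-1],(400,375),interpolation=2);s=cv2.resize(C["side"]["img"][165:240,210:290,::-1],(400,375),interpolation=2)
cv2.imwrite("pics/c5.png",np.hstack([t,s]));print(bot.get_obs()["ee_pos"])
E
```

```text
time: 19.4
ee_pos: [0.5656, 0.0922, 0.0076]
tcp_rot: [-179.4, 0.0, 18.5]
wrist_force: [0.1, 0.0, 0.9]
opening: 0.0555
grasp_force: 0.0
time: 20.4
ee_pos: [0.4235, 0.0921, 0.1083]
tcp_rot: [-179.4, -0.0, 18.5]
wrist_force: [0.4, 0.8, 1.4]
opening: 0.0554
grasp_force: 0.0
top [(array([261. , 219.4]), 0.58)] [(array([359.9, 232.6]), 0.61, array([ 0.42012889, -0.28549951])), (array([357.2, 195.1]), 0.41, array([ 0.56017107, -0.28001352])), (array([336. , 233.9]), 0.4, array([ 0.41649404, -0.1964625 ])), (array([255.8, 196.4]), 0.39, array([0.56066092, 0.10053784])), (array([205.6, 214.6]), 0.36, array([0.49495941, 0.28981323]))]
side [(array([238.4, 198.7]), 0.51)] [(array([297.8, 300.8]), 0.74, array([ 0.42259783, -0.29752401])), (array([327.3, 267.3]), 0.71, array([ 0.56480532, -0.26644937])), (array([258.8, 192.2]), 0.61, array([0.56527365, 0.09020978])), (array([271. , 279.1]), 0.5, array([ 0.40057754, -0.19808146]))]
[0.42610587 0.09223749 0.10805931]
```

View pics/c5.png

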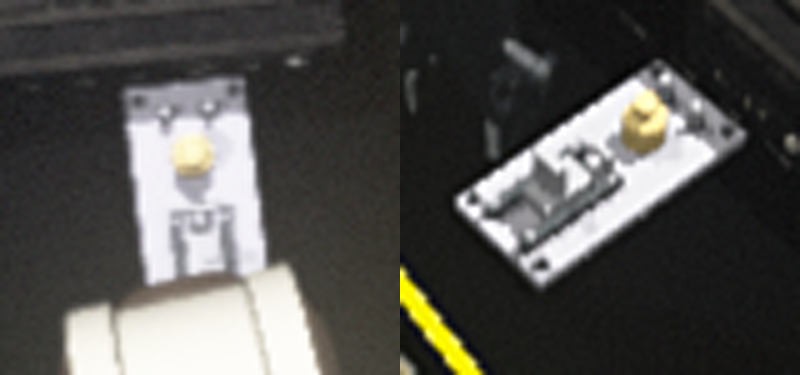

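The weight stands upright on the plate, short of the pins: crop positions (192,155) in top and (645,120) in side. Next I'll shut the fingers, half-turn to yaw 186° (joint 6 near 4°) and line up behind the tab.

```bash
python3 -m inch '[[0.5,-0.3,0,10.5],[1,-0.6,0,21],[1.5,-0.9,0,31.5],[2,-1.1,0,42],[2.35,-1.25,0,52.5],[2.35,-1.25,0,63],[2.35,-1.25,0,73.5],[2.35,-1.25,0,84]]' 0 30
python3 -m inch '[[0,0,0,10.5],[0,0,0,21],[0,0,0,31.5],[0,0,0,42],[0,0,0,52.5],[0,0,0,63],[0,0,-1,73.5],[0,0,-2,83.7]]'
python3 -c "
from h import *
o=bot.get_obs();print(o['q'],o['ee_pos'],o['tcp_rot'])"
```

```text
time: 21.7
ee_pos: [0.4498, 0.0796, 0.1073]
tcp_rot: [-179.3, 0.0, 102.8]
wrist_force: [-0.1, -0.0, 0.2]
opening: -0.0001
grasp_force: 0.0
time: 22.7
ee_pos: [0.4498, 0.0796, 0.0872]
tcp_rot: [-179.4, -0.0, -173.5]
wrist_force: [0.6, -0.1, 0.5]
opening: -0.0004
grasp_force: 0.0
[ 10.46585517  -8.34508208 -17.0704099   81.33713717  -0.64654736
   3.93261817] [0.4498329  0.07963807 0.08715279] [-1.79350691e+02 -1.79765443e-02 -1.73466512e+02]
```

```bash
python3 -m inch '[[0,0,-1.5,0],[0,0,-3,0],[0,0,-4,0],[0,0,-4.3,0],[0,0,-4.3,0],[0.3,0.03,-4.3,0],[0.6,0.07,-4.3,0],[0.8,0.09,-4.3,0]]'
python3 -m inch '[[0.2,0.02,0,0],[0.4,0.04,0,0],[0.6,0.06,0,0],[0.8,0.08,0,0],[1,0.11,0,0],[1.1,0.12,0,0],[1.2,0.13,0,0],[1.2,0.13,0,0]]'
```

```text
time: 23.7
ee_pos: [0.4575, 0.0806, 0.0448]
tcp_rot: [-179.4, 0.0, -173.8]
wrist_force: [-1.0, -0.5, -0.1]
opening: -0.0001
grasp_force: 0.0
time: 24.7
ee_pos: [0.4682, 0.0818, 0.0444]
tcp_rot: [-179.3, -0.1, -173.8]
wrist_force: [-6.1, -0.8, 4.0]
opening: -0.0001
grasp_force: 2.9
```

```bash
python3 -m inch '[[0.3,0.03,0,0],[0.6,0.06,0,0],[0.9,0.1,0,0],[1.2,0.13,0,0],[1.5,0.16,0,0],[1.8,0.19,0,0],[2,0.22,0,0],[2,0.22,0,0]]'
cat > w.py <<'E'
from meas import *
def run():
    C={n:bot.camera(n) for n in("side","top")};a=np.radians(6.2)
    o=bot.get_obs();e=o["ee_pos"]
    nf=lambda p:np.round(1e3*np.array([(p-[.5238,.0877])@[np.cos(a),np.sin(a)],(p-[.5238,.0877])@[-np.sin(a),np.cos(a)]]),1)
    print("tcp nest",nf(e[:2]),o["wrist_force"].round(1))
    for n,c in C.items():
        i=c["img"].astype(int); m=((i[:,:,0]-i[:,:,2]>45)&(i[:,:,0]>100)&(i[:,:,1]>80)).astype(np.uint8)
        k,l,s,ce=cv2.connectedComponentsWithStats(m);g=proj(c,[.575,.093,.03])
        j=[q for q in range(1,k) if s[q,4]>15 and np.hypot(*(ce[q]-g))<20]
        if not j: print(n,"none");continue
        j=max(j,key=lambda q:s[q,4])
        r=least_squares(lambda q:sil(c,wg(q[0],q[1],.012))[0]-ce[j],(.57,.093),diff_step=.01)
        print(n,s[j],"weight nest",nf(r.x),sil(c,wg(*r.x,.012))[1])
    return C
E
python3 - <<'E'
from w import *
C=run();save(C["side"],"s6.png")
cv2.imwrite("pics/s6c.png",cv2.resize(C["side"]["img"][160:230,210:290,::-1],(640,560),interpolation=2))
E
```

```text
time: 25.7
ee_pos: [0.4883, 0.0839, 0.0444]
tcp_rot: [-179.3, -0.1, -173.8]
wrist_force: [-4.9, -0.5, 2.6]
opening: 0.0001
grasp_force: 2.7
tcp nest [-35.7   0.1] [-4.9 -1.2  2.5]
side [256 182   8  13  70] weight nest [49.3  2.1] 103.0
top [255 192   7   5  19] weight nest [43.5 -1. ] 64.0
```

View pics/s6c.png

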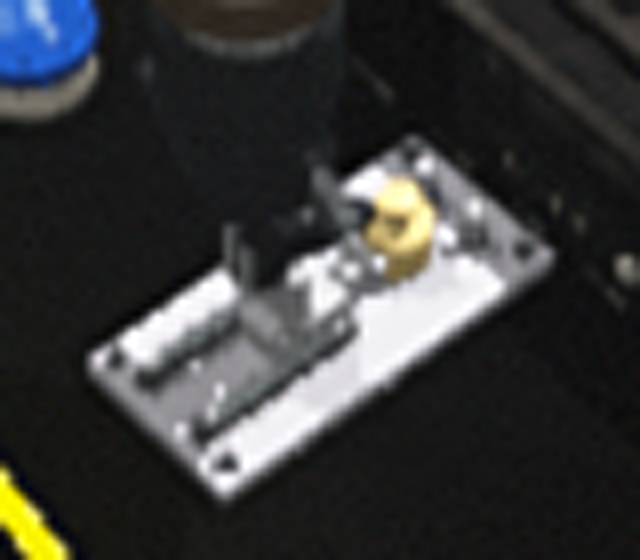

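The side crop shows the nose at or near the weight (400,230), with the pins still a little beyond it. I'll estimate the gap from the blob's right and bottom edges, since its left side is partly dark.

```bash
cat >> w.py <<'E'
def edge(c):
    a=np.radians(6.2);i=c["img"].astype(int);x0,y0=210,160
    y=cv2.resize((i[:,:,0]-i[:,:,2]).clip(0,255).astype(np.uint8)[y0:240,x0:300],None,fx=8,fy=8,interpolation=2)
    m=(y>35).astype(np.uint8);k,l,s,ce=cv2.connectedComponentsWithStats(m);g=(proj(c,[.575,.093,.03])-[x0,y0])*8
    j=min((q for q in range(1,k) if s[q,4]>500),key=lambda q:np.hypot(*(ce[q]-g)))
    b=s[j];print("obs right,bottom,top",(b[0]+b[2])/8+x0-.5,(b[1]+b[3])/8+y0-.5,b[1]/8+y0-.5)
    for xn in(42,46,50,54,58,60):
        p=np.array([.5238,.0877])+xn/1e3*np.array([np.cos(a),np.sin(a)])
        q=np.array([proj(c,X) for G in wg(p[0],p[1],.012) for X in G]);print(xn,q[:,0].max().round(2),q[:,1].max().round(2),q[:,1].min().round(2))
E
python3 - <<'E'
from w import *
# calibrate on the picture taken at release (weight at nest x=42)
c=bot.camera("side");edge(c)
c2=dict(c);c2["img"]=cv2.imread("pics/side5.png")[:,:,::-1];edge(c2)
E
```

```text
obs right,bottom,top 264.25 194.5 181.625
42 263.29 195.41 182.4
46 264.14 194.81 181.8
50 264.99 194.2 181.21
54 265.84 193.6 180.62
58 266.69 193.0 180.03
60 267.11 192.7 179.73
obs right,bottom,top 263.25 195.0 182.375
42 263.29 195.41 182.4
46 264.14 194.81 181.8
50 264.99 194.2 181.21
54 265.84 193.6 180.62
58 266.69 193.0 180.03
60 267.11 192.7 179.73
```

The weight has moved about 4.5 mm, to roughly x = 46.5, so about 13.5 mm remains. I'll advance 10 mm and look again.

```bash
python3 -m inch '[[0.15,0.016,0,0],[0.3,0.03,0,0],[0.45,0.05,0,0],[0.6,0.065,0,0],[0.75,0.08,0,0],[0.9,0.1,0,0],[1,0.108,0,0],[1,0.108,0,0]]'
python3 - <<'E'
from w import *
C=run();edge(C["side"])
E
```

```text
time: 26.85
ee_pos: [0.4982, 0.085, 0.0444]
tcp_rot: [-179.3, -0.1, -173.8]
wrist_force: [-5.3, -1.1, 1.9]
opening: 0.0002
grasp_force: 3.1
tcp nest [-25.7   0.1] [-5.9 -0.9  2.5]
side [258 181   8  12  70] weight nest [58.7  1.5] 102.25
top none
obs right,bottom,top 266.25 192.625 180.0
42 263.29 195.41 182.4
46 264.14 194.81 181.8
50 264.99 194.2 181.21
54 265.84 193.6 180.62
58 266.69 193.0 180.03
60 267.11 192.7 179.73
```

```bash
for k in 1; do python3 -m inch '[[0.02,0,0,0],[0.04,0,0,0],[0.06,0.01,0,0],[0.08,0.01,0,0],[0.1,0.01,0,0],[0.12,0.01,0,0],[0.15,0.016,0,0],[0.15,0.016,0,0]]'; done
```

```text
time: 27.95
ee_pos: [0.4996, 0.0851, 0.0444]
tcp_rot: [-179.3, -0.1, -173.8]
wrist_force: [-5.1, -1.9, 4.0]
opening: -0.0001
grasp_force: 3.3
```

```bash
python3 -m inch '[[0.02,0,0,0],[0.03,0,0,0],[0.05,0.01,0,0],[0.06,0.01,0,0],[0.08,0.01,0,0],[0.1,0.01,0,0],[0.1,0.01,0,0],[0.1,0.01,0,0]]'
```

```text
time: 28.95
ee_pos: [0.5006, 0.0852, 0.0444]
tcp_rot: [-179.3, -0.1, -173.8]
wrist_force: [-6.2, -1.2, 2.5]
opening: -0.0001
grasp_force: 3.3
```

```bash
python3 -m inch '[[0.02,0,0,0],[0.03,0,0,0],[0.05,0.01,0,0],[0.06,0.01,0,0],[0.08,0.01,0,0],[0.1,0.01,0,0],[0.1,0.01,0,0],[0.1,0.01,0,0]]'
```

```text
time: 29.95
ee_pos: [0.5016, 0.0853, 0.0444]
tcp_rot: [-179.3, -0.1, -173.8]
wrist_force: [-6.5, -1.8, 2.7]
opening: 0.0001
grasp_force: 3.3
```

```bash
python3 -m inch '[[0.02,0,0,0],[0.03,0,0,0],[0.05,0.01,0,0],[0.06,0.01,0,0],[0.08,0.01,0,0],[0.1,0.01,0,0],[0.1,0.01,0,0],[0.1,0.01,0,0]]'; python3 -c "
from w import *
edge(bot.camera('side'))"|head -1
```

```text
time: 30.95
ee_pos: [0.5026, 0.0854, 0.0444]
tcp_rot: [-179.3, -0.1, -173.8]
wrist_force: [-5.8, -1.4, 3.6]
opening: 0.0002
grasp_force: 3.3
obs right,bottom,top 266.875 192.125 179.25
```

```bash
python3 -m inch '[[0.01,0,0,0],[0.02,0,0,0],[0.03,0,0,0],[0.04,0,0,0],[0.06,0.005,0,0],[0.07,0.007,0,0],[0.07,0.007,0,0],[0.07,0.007,0,0]]'
```

```text
time: 32.0
ee_pos: [0.5033, 0.0855, 0.0444]
tcp_rot: [-179.3, -0.1, -173.8]
wrist_force: [-6.4, -0.7, 3.5]
opening: -0.0001
grasp_force: 3.4
```

```bash
python3 -m inch '[[0.01,0,0,0],[0.02,0,0,0],[0.03,0,0,0],[0.04,0,0,0],[0.06,0.005,0,0],[0.07,0.007,0,0],[0.07,0.007,0,0],[0.07,0.007,0,0]]'
```

```text
time: 33.0
ee_pos: [0.504, 0.0856, 0.0444]
tcp_rot: [-179.3, -0.1, -173.8]
wrist_force: [-6.3, -0.9, 3.4]
opening: -0.0001
grasp_force: 3.4
```

```bash
python3 -m inch '[[0.01,0,0,0],[0.02,0,0,0],[0.03,0,0,0],[0.04,0,0,0],[0.06,0.005,0,0],[0.07,0.007,0,0],[0.07,0.007,0,0],[0.07,0.007,0,0]]'
```

```text
time: 34.0
ee_pos: [0.5047, 0.0857, 0.0444]
tcp_rot: [-179.3, -0.1, -173.8]
wrist_force: [-6.6, -1.8, 3.3]
opening: -0.0001
grasp_force: 3.5
```

```bash
python3 -m inch '[[0.01,0,0,0],[0.02,0,0,0],[0.03,0,0,0],[0.04,0,0,0],[0.06,0.005,0,0],[0.07,0.007,0,0],[0.07,0.007,0,0],[0.07,0.007,0,0]]';  python3 -c "
from w import *
edge(bot.camera('side'))"|head -1
```

```text
time: 35.0
ee_pos: [0.5053, 0.0858, 0.0444]
tcp_rot: [-179.3, -0.1, -173.8]
wrist_force: [-6.3, -0.5, 3.0]
opening: -0.0001
grasp_force: 3.5
obs right,bottom,top 267.5 191.75 179.0
```

```bash
python3 -m inch '[[0.01,0,0,0],[0.02,0,0,0],[0.03,0,0,0],[0.04,0,0,0],[0.06,0.005,0,0],[0.08,0.007,0,0],[0.08,0.007,0,0],[0.08,0.007,0,0]]'
```

```text
time: 36.05
ee_pos: [0.5062, 0.0858, 0.0444]
tcp_rot: [-179.3, -0.1, -173.8]
wrist_force: [-6.6, -1.0, 3.8]
opening: 0.0003
grasp_force: 3.4
```

```bash
python3 -m inch '[[0.01,0,0,0],[0.02,0,0,0],[0.03,0,0,0],[0.04,0,0,0],[0.06,0.005,0,0],[0.08,0.007,0,0],[0.08,0.007,0,0],[0.08,0.007,0,0]]'
```

```text
time: 37.05
ee_pos: [0.5066, 0.0859, 0.0444]
tcp_rot: [-179.3, -0.2, -173.8]
wrist_force: [-9.0, -0.2, 4.4]
opening: 0.0001
grasp_force: 4.5
```

Contact: the force rose to 9 N and the advance halved. One more small press to confirm.

```bash
python3 -m inch '[[0.01,0,0,0],[0.02,0,0,0],[0.03,0,0,0],[0.04,0,0,0],[0.04,0,0,0],[0.04,0,0,0],[0.04,0,0,0],[0.04,0,0,0]]'
```

```text
time: 38.05
ee_pos: [0.5067, 0.0859, 0.0443]
tcp_rot: [-179.4, -0.2, -173.8]
wrist_force: [-9.7, -2.0, 4.9]
opening: 0.0001
grasp_force: 5.3
```

Stalled at about 10 N, roughly 3 N per pin. I'll back off straight, rise and check.

```bash
python3 -m inch '[[-0.1,-0.01,0,0],[-0.3,-0.03,0,0],[-0.7,-0.08,0,0],[-1.5,-0.16,0,0],[-2.5,-0.27,0,0],[-2.5,-0.27,1,0],[-2.5,-0.27,4,0],[-2.5,-0.27,7,0]]'
python3 -m inch '[[-2,0,4,0],[-5,0,6,0],[-8,0,6,0],[-11,0,6,0],[-13,0,6,0],[-13,0,6,0],[-13,0,6,0],[-13,0,6,0]]'
python3 - <<'E'
from w import *
C=run();edge(C["side"])
t=cv2.resize(C["top"]["img"][165:240,220:300,::-1],(400,375),interpolation=2);s=cv2.resize(C["side"]["img"][165:240,210:290,::-1],(400,375),interpolation=2)
cv2.imwrite("pics/c9.png",np.hstack([t,s]))
E
```

```text
time: 39.05
ee_pos: [0.4834, 0.0834, 0.1161]
tcp_rot: [-179.4, 0.0, -173.8]
wrist_force: [0.3, -0.4, -0.4]
opening: -0.0001
grasp_force: 0.0
time: 40.05
ee_pos: [0.3539, 0.0833, 0.1746]
tcp_rot: [-179.3, -0.0, -173.8]
wrist_force: [-0.3, 0.2, -0.2]
opening: -0.0001
grasp_force: 0.0
tcp nest [-169.5   14. ] [-0.1 -1.3 -0.5]
side [259 180   9  12  77] weight nest [65.7  2. ] 102.625
top [253 186   9   8  39] weight nest [59.4  0.2] 65.125
obs right,bottom,top 267.75 191.75 178.875
42 263.29 195.41 182.4
46 264.14 194.81 181.8
50 264.99 194.2 181.21
54 265.84 193.6 180.62
58 266.69 193.0 180.03
60 267.11 192.7 179.73
```

View pics/c9.png

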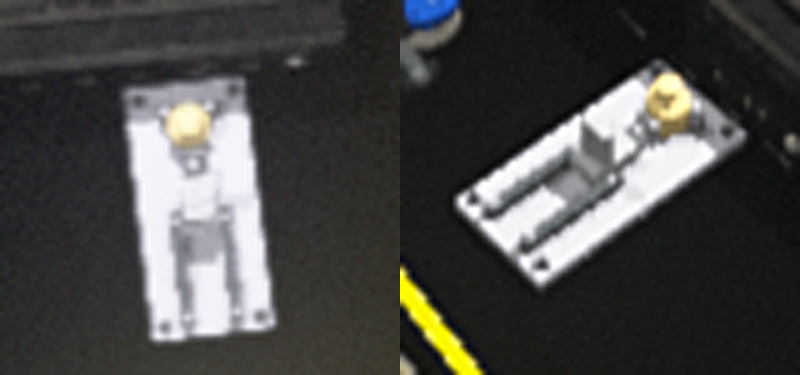

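The weight stands upright against both pins, at (188,124) in top and (668,100) in side, with the jaw's nose behind it. Nothing else has moved, so I'm handing in.

```bash
python3 -c "
from workcell import bot
print(bot.job_done())"
```

```text
the job is handed in; nothing more can be done
None
```

I handed the job in at about 40 s: the small brass weight stands in the nest against both pins with the jaw's nose behind it (an estimated 3 N per pin from the wrist force), the robot is clear, and the tin, jar and block were not touched.

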